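Hold the gas sniffer over the open jar

ROBOT

A 6-joint arm with a two-finger parallel gripper is mounted at the origin on the work surface. World frame = base frame: x ahead of the robot, y to its left, z up, the work surface at z = 0. Lengths are in mm, angles in degrees, forces in N, time in s.
With the tool pointing down it reaches from about 350 to 850 mm from the base axis. Payload 8.1 kg.
Tool frame: the origin (TCP) lies between the finger pads; the fingertips stand r.nose_length ahead of it and the grasp point (between the pads) lies 3 mm ahead of it (r.nose_length is the distance from the TCP to the fingertips, in mm); x points along the fingers, y is the direction in which the jaws open and shut, and the axes are right-handed (so a half turn about x gives the same grasp; the last joint's range is limited). The gripper opens to 85 mm and grips with 20 to 120 N. Pads are 22 mm wide; open, the fingers measure 114 mm over their backs; the gripper's body (76 mm by 85 mm) begins 54 mm behind the grasp point. The pads swing forward as they close: fully open they stand 13 mm farther back than shut.
Start: joints at [61.341, 7.471, 85.268, -0, 87.261, -4.893], TCP at [241.784, 549.132, 253.292] pointing down, gripper open.
Joint ranges: [-169.43, 169.43], [-51.17, 129.36], [1.28, 143.12], [-76.62, 256.62], [0, 156.53], [-152.29, 152.29]. Speed limits (degrees/s): [136.94, 136.94, 159.86, 180, 180, 180].

INTERFACE

Orientations are given as [roll, pitch, yaw] about the fixed x, y, z axes, in that order (R = Rz(yaw) Ry(pitch) Rx(roll)).
In Python, from bench import sense, optics, order, r gives the robot as it stands.
- The arm moves only by the tool carry_out, never from a script. Its argument "commands" is one flat list of numbers, 7 for each row, row after row: the shift along the tool's x, y, z in m, then the turn, a rotation vector about the tool's x, y, z in degrees, then the closure, from -1 (fully open) to 1 (shut), so that 0 is half open. A call has 1 to 12 rows; each row is the pose to reach, as a shift and turn from the pose measured when the call began, along the tool's axes at that moment; what a row does not reach only later rows make up. A row lasts 1/8 s, in which the tool goes at most 62.5 mm and 10.7 degrees, less where a joint would pass 70% of its speed; a pose out of reach is approached as far as the arm can. A call with a gripper value outside its range is refused whole. The fingers move at their own pace and stop on an object; "grip_force" is the grip in N (left out, the last holds). Time passes only in rows, so rows that repeat a pose let the fingers close. It gives the time, the measured TCP pose, the force and the opening at its end, in the units of the state.
- sense(): the state, without advancing time (a new reading comes with each control period).
- optics.snapshot(name): name is "scene" or "top"; returns (picture, depth): 420x560x3 uint8, red, green, blue; 420x560 float32, mm along the optical axis (not along the pixel's ray), 0 where there is no reading.
- optics.calibration(name): a dict with "mtx" (3x3 intrinsics, pixels), "k1" (the pictures are not rectified: a ray, as slopes to the right and down, at radius r is drawn at 1 + k1 r^2 times it, then the intrinsics apply), "extrinsics" (4x4, takes a point from camera to world coordinates). Camera axes: x right, y up, looking along -z (the intrinsics and any distortion apply to the point x, -y, -z); pixel columns grow to the right and rows downward; lengths in mm; the calibration is good to about 2 mm. A picture is of the moment at which its call begins. calibration takes no time and is no camera call.
- order.hand_in(): hands the job in, once; it reports no verdict.
The state is a dict: "time": time; "joint_pos": joint angles; "qd": joint speeds; "joint_efforts": joint torques, N m; "tool_pos": TCP position; "tcp_rot": TCP orientation; "ft_force": force on the tool from outside, world axes, zero at the start; "wrist_torque": the same for the moment, N m; "finger_gap": finger opening in mm.
Only numpy, scipy, OpenCV 4.12 (cv2) and the standard library are available. Lean on these libraries where they do the work, as an engineer would, in place of code of your own. Each camera call takes 0.05 s, during which the arm holds its last target. There are 200 camera calls.

TASK

The air in the one black jar that stands open has to be checked with the gas sniffer, the stubby round hand instrument hanging nose-down in a cup of the freely turning bench caddy. Lift it out and carry it, upright, over the dryer and the jars without striking them or shifting anything else on the bench, and stop with the tip of its nose over the middle of the open mouth, about one centimetre above the rim; the sniffer must never touch a jar. Finish there, still holding it steadily in the gripper: do not set it down or let go.

Things in the scene. Friction and masses are not known exactly. Their poses are not given: they have to be found in the camera images.
- sniffer_grip (a point): Where to grasp the gas sniffer, a loose black stick (0.11 to 0.18 kg, 150 mm long, round about its upright axis): the middle of its plain round handle, 30 mm in diameter, on the axis. The handle runs from 38 mm below this point (where it meets a rubber collar, 47 mm in diameter and 6 mm thick) to 38 mm above it; a 3 mm button tops it. The tip lies 109 mm below this point.
- sniffer: The whole sniffer, its origin at the tip of the nose, z axis up the handle. Heights from the tip: steel intake tube 8 mm in diameter to 15 mm, cone from 13 to 33 mm in diameter to 50 mm, spigot 33 mm in diameter to 65 mm, collar to 71 mm. At the start it is upright, its collar resting on a cup's rim and its nose hanging in the cup (38 mm inside), and must rise 65 mm to come out.
- sniffer_tip (a point): The lower end of the sniffer's intake tube, on its axis, 109 mm below sniffer_grip.
- caddy: The bench caddy: a round foot that stays put, origin on the bench on the turning axis. Over it turns a grey tray, 240 mm in diameter, its top 30 mm above the bench, with four aluminium cups, 44 mm in outside diameter, rims 105 mm above the bench, 90 degrees apart, centres 75 mm from the axis. A steel hub cap of 32 mm in the middle stands 41 mm above the bench.
- caddy_tray (a joint): Angle of the caddy's tray about the vertical from where it stood at the start (rad, anticlockwise from above). It turns freely and endlessly on a light bearing: a sideways push on a cup or on what stands in it sets it turning.
- swab_tube: A clear tube with a white cap, 22 mm in diameter (cap 25) and 120 mm high, standing loose in another cup of the caddy (top 153 mm above the bench); origin at its foot. Stays in its cup and may turn with the caddy.
- dropper: An amber dropper bottle, 30 mm in diameter and 108 mm high, standing loose in another cup of the caddy (top 141 mm above the bench); origin at its foot. Stays in its cup and may turn with the caddy.
- jar_mouth (a point): Centre of the open jar's mouth, in the plane of its rim, 100 mm above the bench. Mouth 71 mm inside, 77 mm outside.
- open_jar: The open jar: black, loose, 0.22 kg, 90 mm in diameter, 100 mm high with its rim, the only one of the three jars with no lid; origin at the centre of its foot. It may stand at any of the three jar places.
- jar_a: A black jar of the same size with its white lid on, 102 mm high; origin at its foot. Leave alone.
- jar_b: Another black jar with its white lid on, 102 mm high; origin at its foot. Leave alone.
- loose_lid: The white lid of the open jar, 85 mm in diameter and 18 mm high, lying on the bench; origin under its centre. Leave alone.
- dryer: The diffusion dryer between caddy and jars, fixed to the bench: a clear tube with a pale brown filling and aluminium ends, lying along its x axis on two feet; 236 mm long (284 mm over the brass barbs), 84 mm wide (feet 100), top 117 mm above the bench; origin on the bench under its middle.
- pliers: Pliers with black handles lying on the bench, 163 mm long, 12 mm high; origin on the bench 15 mm from the pivot, between the handles. Leave alone.
Not all that is in view belongs to the job. Leave any pink or purple look-alike of the sniffer alone.

How it is judged (in metres and radians):
On the way:
1. the sniffer is lifted clear of its cup in the gripper (height (world z) of sniffer_tip above 0.112 m and contact force between sniffer and the fingers above 1 N and contact force between sniffer and caddy below 0.05 N), for 0.1 s.
At the end, for the whole second after the job is handed in: the sniffer hangs still in the fingers alone, upright within 8 degrees, tip within 12 mm of the middle of the open mouth and 3 to 20 mm above its rim, touching no jar; jars, loose lid and pliers within 12 mm of where they stood; tube and dropper still in their cups (horizontal distance between sniffer_tip and jar_mouth below 0.012 m and z of sniffer_tip in the frame of jar_mouth between 0.003 and 0.02 m and angle between sniffer's own z axis and vertical below 0.14 rad and height (world z) of sniffer_grip above 0.2 m and linear speed of sniffer below 0.02 m/s and contact force between sniffer and the fingers above 1 N and contact force between sniffer and open_jar below 0.05 N and contact force between sniffer and jar_a below 0.05 N and contact force between sniffer and jar_b below 0.05 N and angle between open_jar's own z axis and vertical below 0.05 rad and not (distance of jar_a from where it was at the start of the episode above 0.012 m) and not (distance of jar_b from where it was at the start of the episode above 0.012 m) and not (distance of loose_lid from where it was at the start of the episode above 0.012 m) and not (distance of pliers from where it was at the start of the episode above 0.012 m) and not (distance of jar_mouth from where it was at the start of the episode above 0.012 m) and not (angle between swab_tube's own z axis and vertical above 0.45 rad) and not (height (world z) of swab_tube above 0.06 m) and not (angle between dropper's own z axis and vertical above 0.45 rad) and not (height (world z) of dropper above 0.06 m)); the arm keeps its last pose, push and grip.
It fails at once if the sniffer touches a jar (contact force between sniffer and open_jar above 0.3 N or contact force between sniffer and jar_a above 0.3 N or contact force between sniffer and jar_b above 0.3 N).
It fails at once if a jar, the loose lid or the pliers is shifted by more than 12 mm (distance of any of jar_a, jar_b, loose_lid, pliers, jar_mouth from where it was at the start of the episode above 0.012 m).
It fails at once if the dryer is struck (more than 2 N) (contact force between dryer and anything else above 2 N).
It fails at once if the tube or the dropper is knocked out of its cup (angle between any of swab_tube, dropper's own z axis and vertical above 0.45 rad or height (world z) of any of swab_tube, dropper above 0.06 m).
It fails at once if the sniffer is carried tipped over by more than 30 degrees (angle between sniffer's own z axis and vertical above 0.52 rad).
It also fails if it takes over 45 s, if anything falls off the work surface, if the arm or the gripper's body presses on something with over 40 N, if the wrist force passes 120 N, or if a joint passes its speed limit or range.

## Working session

There is one attempt and no reset: what is moved stays moved. The work goes in short steps, Python scripts to look and compute and a tool call to move; the robot and the scene stay as the last step left them, time stands still between calls to the robot, and variables do not carry over. Pictures are saved under pics/ and viewed, about 8 in all and at most 12, crops included, and the job is handed in when it is done.

Besides the shell and the picture viewer there is one more tool, called after ">>>" as a command line: name --argument value ..., lists and objects as JSON in quotes. carry_out: Moves the arm, as the interface text tells. Its arguments: {"type":"object","properties":{"commands":{"type":"array","items":{"type":"number"}},"grip_force":{"type":"number"}},"required":["commands"]}

```bash
mkdir -p pics; cat > h.py <<'E'
import numpy as np, cv2
from bench import sense, optics, order, r
def cloud(name):
    p,d=optics.snapshot(name); c=optics.calibration(name); K=np.array(c["mtx"],float); E=np.array(c["extrinsics"])
    v,u=np.mgrid[:420,:560].astype(float)
    a=(u-K[0,2])/K[0,0]; b=(v-K[1,2])/K[1,1]; x,y=a.copy(),b.copy()
    for _ in range(20):
        s=1+c["k1"]*(x*x+y*y); x=a/s; y=b/s
    P=np.stack([x*d,-y*d,-d,np.ones_like(d)],-1)@E.T
    P=P[...,:3]; P[d==0]=np.nan
    return p,d,P
def save(f,p,s=1.0):
    cv2.imwrite("pics/"+f,cv2.cvtColor(cv2.resize(p,None,fx=s,fy=s,interpolation=cv2.INTER_CUBIC),cv2.COLOR_RGB2BGR))
E
python3 - <<'E'
from h import *
s=sense(); print({k:np.round(v,2) for k,v in s.items()}, r.nose_length)
for n in("scene","top"):
    p,d,P=cloud(n); save(n+"0.png",p,1.4); np.savez(n+"0.npz",p=p,d=d,P=P); print(n,np.round(optics.calibration(n)["extrinsics"],2).tolist())
E
```

```text
{'time': np.float64(0.0), 'joint_pos': array([61.34,  7.51, 85.33,  0.  , 87.26, -4.89]), 'qd': array([-0.04,  0.04, -0.14, -0.03,  0.02,  0.08]), 'joint_efforts': array([-0.000e+00, -5.694e+01, -5.005e+01, -0.000e+00,  2.000e-02,
        0.000e+00]), 'tool_pos': array([241.52, 548.69, 252.25]), 'tcp_rot': array([ -95.73,   89.9 , -119.49]), 'ft_force': array([ 0.22,  0.34, -0.03]), 'wrist_torque': array([-0.06,  0.02,  0.  ]), 'finger_gap': np.float64(85.66)} 22.0
scene [[-0.59, -0.69, 0.41, 951.45], [0.8, -0.51, 0.3, 294.97], [0.01, 0.51, 0.86, 960.73], [0.0, 0.0, 0.0, 1.0]]
top [[-0.02, 1.0, -0.09, 406.35], [-1.0, -0.02, -0.01, 6.77], [-0.01, 0.09, 1.0, 1308.62], [0.0, 0.0, 0.0, 1.0]]
```

View pics/top0.png

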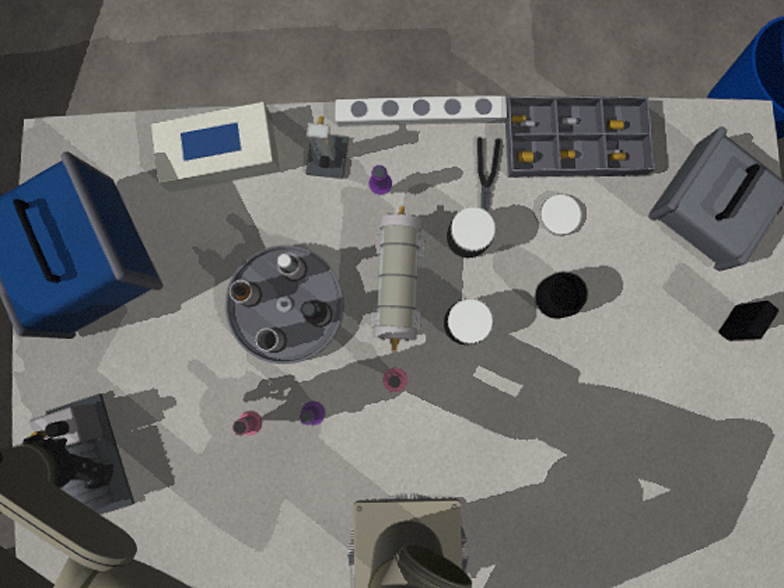

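View pics/scene0.png

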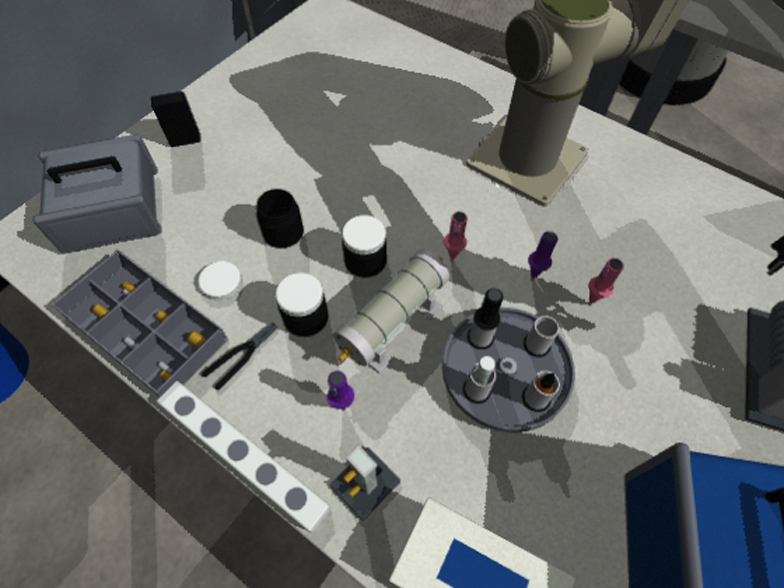

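Top view (scaled picture): the black stick stands in the caddy cup at (316,313), seen in the scene view at (490,305). The tube is at (288,262), the dropper at (242,292), and the empty cup at (268,340). The pink and purple look-alikes stand on the bench at (246,423), (312,412), (395,380) and (380,180), so the black one in the cup is the sniffer. The jar at (561,295) is all black with no lid; the jars at (473,230) and (470,321) have white lids.

```bash
cat > m.py <<'E'
from h import *
from scipy.optimize import least_squares
def fit(X,R=None):
    c=X.mean(0)
    f=lambda q:np.hypot(X[:,0]-q[0],X[:,1]-q[1])-(R or q[2])
    q=least_squares(f,[*c,R or 40],loss="soft_l1",f_scale=1).x
    return np.round(q,1),len(X),np.round(np.abs(f(q)).mean(),2)
E
python3 - <<'E'
from m import *
D={n:np.load(n+"0.npz") for n in("scene","top")}
def near(P,c,rad): return np.hypot(P[...,0]-c[0],P[...,1]-c[1])<rad
T=D["top"]["P"]
for nm,(u,v) in dict(snif=(316,313),hub=(284,303),open=(561,295),empty=(268,340),tube=(288,262),drop=(242,292),lidA=(473,230),lidB=(470,321)).items():
    print(nm,np.round(T[int(v/1.4),int(u/1.4)],1))
for n in D:
    P=D[n]["P"]; p=D[n]["p"].astype(int)
    print(n)
    s0=T[int(313/1.4),int(316/1.4)]
    m=near(P,s0,35)
    for a,b in((186,200),(150,186),(120,150)):
        k=m&(P[...,2]>a)&(P[...,2]<b); X=P[k]
        if len(X)>8: print(" snif",a,b,fit(X[:,:2],15.),np.round(X.mean(0),1),np.round(X.max(0),1))
    c0=T[int(295/1.4),int(561/1.4)]
    k=near(P,c0,65)&(P[...,2]>94)&(P[...,2]<106); X=P[k]
    print(" jar rim",fit(X[:,:2],37.),fit(X[:,:2]),np.round(np.median(X[:,2]),1), np.round((X.min(0)+X.max(0))/2,1))
    for nm,(u,v) in dict(lidA=(473,230),lidB=(470,321)).items():
        c=T[int(v/1.4),int(u/1.4)]; k=near(P,c,60)&(P[...,2]>97)&(P[...,2]<107); X=P[k]; print(nm,np.round((X.min(0)+X.max(0))/2,1),np.round(np.median(X[:,2]),1))
    k=(P[...,2]>112)&(P[...,2]<125)&near(P,[500,0],180); X=P[k]; print(" dryer",np.round(X.min(0)),np.round(X.max(0)))
t=D["top"]["p"][150:280,150:250]; s=D["scene"]["p"][195:325,300:430]
o=D["top"]["p"][140:270,310:440]
save("crop.png",np.hstack([t,s,o]),2.2)
E
```

```text
snif [479.  154.4 188. ]
hub [509.8 238.8  39.6]
open [ 516.3 -328.2    3.1]
empty [437.5 271.7  34. ]
tube [575.4 209.9 151.9]
drop [526.6 304.9 117.7]
lidA [ 636.5 -137.9  101.4]
lidB [ 461.5 -126.   105. ]
scene
 snif 186 200 (array([480.7, 169.1,  15. ]), 94, np.float64(5.03)) [491.  165.7 188.9] [505.  179.1 192.7]
 snif 150 186 (array([488.9, 164.7,  15. ]), 118, np.float64(0.67)) [499.4 167.2 170.1] [505.  179.9 185.9]
 snif 120 150 (array([489.1, 164.8,  15. ]), 82, np.float64(0.47)) [500.1 168.2 133.9] [504.4 179.7 149.4]
 jar rim (array([ 516.6, -318.7,   37. ]), 144, np.float64(1.31)) (array([ 516.6, -318.7,   37.1]), 144, np.float64(1.31)) 98.1 [ 516.8 -318.3   98.1]
lidA [ 645.5 -141.4  101.8] 101.5
lidB [ 467.  -129.1  101.7] 101.3
 dryer [352. -21. 112.] [673. 180. 125.]
top
 snif 186 200 (array([494.9, 164.9,  15. ]), 99, np.float64(5.14)) [486.1 166.5 189.9] [499.2 179.3 197.3]
 snif 150 186 (array([486.8, 166.9,  15. ]), 35, np.float64(0.91)) [483.  158.7 175. ] [499.4 179.7 186. ]
 snif 120 150 (array([486.7, 166.8,  15. ]), 22, np.float64(0.3)) [481.8 157.3 134.3] [500.9 171.6 149.6]
 jar rim (array([ 512.2, -316.8,   37. ]), 147, np.float64(1.26)) (array([ 512.2, -316.8,   37.4]), 147, np.float64(1.23)) 99.1 [ 512.2 -316.7   99.4]
lidA [ 640.1 -139.8  102. ] 102.2
lidB [ 463.1 -129.4  102. ] 102.7
 dryer [368. -23. 112.] [668. 178. 124.]
```

View pics/crop.png

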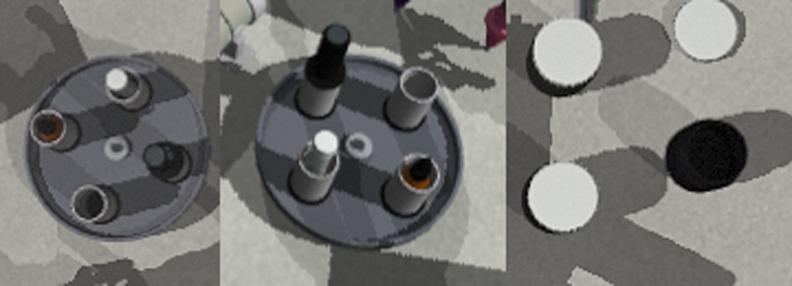

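The crop shows that the black stick is the sniffer, hanging in the right-hand cup (crop pixel 165,160). The jar at (707,155) is open. Next I work out the moves.

```bash
cat > g.py <<'E'
from h import *
from scipy.spatial.transform import Rotation as Ro
def go(t,jaw,s=None):
    "shift (mm) and rotvec (deg) in tool axes; tool straight down, jaw dir"
    s=s or sense(); R=Ro.from_euler("xyz",s["tcp_rot"],degrees=True); R0=R.as_matrix()
    best=None
    for sg in(1,-1):
        y=sg*np.array([*jaw,0])/np.hypot(*jaw); x=np.array([0,0,-1.]); T=np.stack([x,y,np.cross(x,y)],1)
        rv=Ro.from_matrix(R0.T@T).as_rotvec(degrees=True)
        if best is None or np.linalg.norm(rv)<np.linalg.norm(best): best=rv
    return np.round(R0.T@(np.array(t)-s["tool_pos"]),1),np.round(best,1)
E
python3 - <<'E'
from g import *
from m import fit
s=sense(); R=Ro.from_euler("xyz",s["tcp_rot"],degrees=True).as_matrix(); print(np.round(R,3))
print(go([488,166,285],[.957,-.29],s), go([488,166,152],[.957,-.29],s))
E
```

```text
[[-0.001  0.403  0.915]
 [-0.001  0.915 -0.403]
 [-1.    -0.002 -0.   ]]
(array([ -32.3, -251. ,  379.8]), array([83.1,  0.1,  0.1])) (array([ 100.7, -250.8,  379.8]), array([83.1,  0.1,  0.1]))
```

>>> carry_out --commands '[-0.032, 0, 0, 0, 0, 0, -1, -0.032, -0.025, 0.038, 8, 0, 0, -1, -0.032, -0.05, 0.076, 16, 0, 0, -1, -0.032, -0.075, 0.114, 25, 0, 0, -1, -0.032, -0.1, 0.152, 33, 0, 0, -1, -0.032, -0.125, 0.19, 41, 0, 0, -1, -0.032, -0.15, 0.228, 50, 0, 0, -1, -0.032, -0.176, 0.266, 58, 0, 0, -1, -0.032, -0.201, 0.304, 66, 0, 0, -1, -0.032, -0.226, 0.342, 75, 0, 0, -1, -0.032, -0.251, 0.38, 83, 0, 0, -1, -0.032, -0.251, 0.38, 83, 0, 0, -1]' --grip_force 40

```text
time: 1.6
tool_pos: [489.1, 163.3, 284.1]
tcp_rot: [-17.4, 89.8, -124.4]
ft_force: [-0.3, 0.7, 0.7]
finger_gap: 85.5
```

```bash
python3 - <<'E'
from g import *
from m import fit
s=sense(); print(np.round(s["tool_pos"],1),np.round(s["tcp_rot"],1),np.round(s["joint_pos"],1))
p,d,P=cloud("scene"); save("s1.png",p[150:360,260:540],2.5)
k=(np.hypot(P[...,0]-488,P[...,1]-166)<30)&(P[...,2]>120)&(P[...,2]<185); X=P[k]; print(fit(X[:,:2],15.))
print(go([488,166,152],[.957,-.29],s))
E
```

```text
[489.1 163.3 284.1] [ -17.4   89.8 -124.4] [12.8 -6.2 95.8 -0.1 90.5 29.9]
(array([488.9, 164.9,  15. ]), 185, np.float64(0.58))
(array([132.1,  -1.8,  -2.6]), array([-0.2,  0.2,  0.1]))
```

View pics/s1.png

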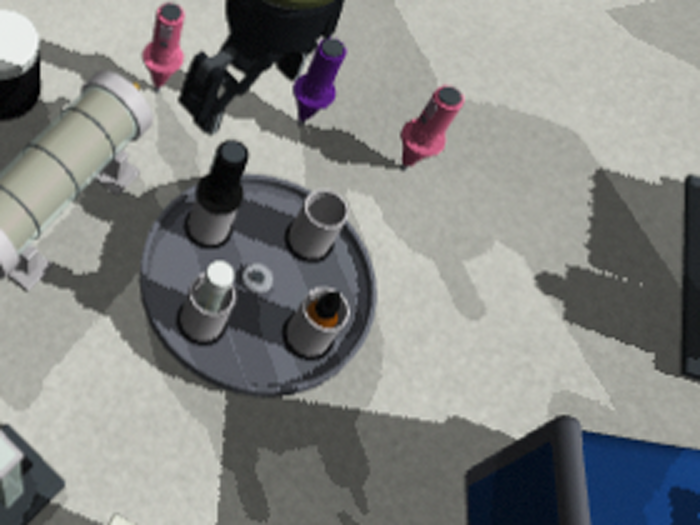

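The crop shows the sniffer at (230,160) unchanged, with the gripper fingers above and behind it at (205,110) and (290,65). Before I descend, I check the finger positions against the depth data.

```bash
python3 - <<'E'
from g import *
from m import fit
u=np.array([.957,-.29]); w=np.array([.29,.957])
for n in("scene","top"):
    p,d,P=cloud(n)
    k=(np.hypot(P[...,0]-489,P[...,1]-163)<90)&(P[...,2]>255)&(P[...,2]<315); X=P[k]
    a=(X[:,:2]-[489.1,163.3])@u; b=(X[:,:2]-[489.1,163.3])@w
    print(n,len(X),np.round([a.min(),a.max(),b.min(),b.max(),X[:,2].min()],1))
E
```

```text
scene 159 [-48.5  56.9  -9.6  12.3 274.8]
top 8 [-62.9 -47.1  -8.6   8.2 281.5]
```

The fingers are centred on the TCP. I descend in small steps, then close gently.

>>> carry_out --commands '[0.015, -0.002, -0.0025, 0, 0, 0, -1, 0.035, -0.002, -0.0025, 0, 0, 0, -1, 0.055, -0.002, -0.0025, 0, 0, 0, -1, 0.07, -0.002, -0.0025, 0, 0, 0, -1, 0.085, -0.002, -0.0025, 0, 0, 0, -1, 0.1, -0.002, -0.0025, 0, 0, 0, -1, 0.115, -0.002, -0.0025, 0, 0, 0, -1, 0.125, -0.002, -0.0025, 0, 0, 0, -1, 0.132, -0.002, -0.0025, 0, 0, 0, -1, 0.132, -0.002, -0.0025, 0, 0, 0, -1, 0.132, -0.002, -0.0025, 0, 0, 0, -1]'

```text
time: 3.12
tool_pos: [486.8, 169.2, 152.9]
tcp_rot: [-22.1, 89.9, -128.8]
ft_force: [-0.9, -0.6, -0.3]
finger_gap: 85.2
```

```bash
python3 - <<'E'
from g import *
s=sense(); print(s["tool_pos"],s["tcp_rot"])
p,d,P=cloud("scene"); save("s2.png",p[170:330,280:440],3.5)
print(go([488,166,152],[.957,-.29],s))
E
```

```text
[486.75051626 169.1816153  152.91455424] [ -22.07871196   89.92630834 -128.78508516]
(array([0.9, 2.1, 2.7]), array([0.2, 0.1, 0. ]))
```

View pics/s2.png

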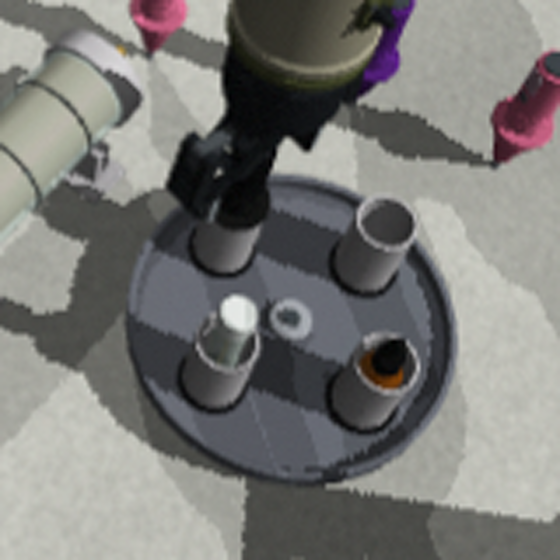

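The fingers straddle the handle above the collar (crop 235,190). I make a small lateral correction and then close.

>>> carry_out --commands '[0, 0.001, 0.001, 0, 0, 0, -1, 0, 0.002, 0.0022, 0, 0, 0, -1, 0, 0.002, 0.0022, 0, 0, 0, -1, 0, 0.002, 0.0022, 0, 0, 0, -0.7, 0, 0.002, 0.0022, 0, 0, 0, -0.4, 0, 0.002, 0.0022, 0, 0, 0, -0.1, 0, 0.002, 0.0022, 0, 0, 0, 0.1, 0, 0.002, 0.0022, 0, 0, 0, 0.3, 0, 0.002, 0.0022, 0, 0, 0, 0.6, 0, 0.002, 0.0022, 0, 0, 0, 1, 0, 0.002, 0.0022, 0, 0, 0, 1, 0, 0.002, 0.0022, 0, 0, 0, 1]' --grip_force 40

```text
time: 4.68
tool_pos: [488.2, 166.5, 153.2]
tcp_rot: [-1.6, 89.9, -108.3]
ft_force: [0.4, 0.5, 2.0]
finger_gap: 29.2
```

```bash
python3 - <<'E'
from g import *
s=sense(); print(s["tool_pos"],s["tcp_rot"],s["ft_force"],s["wrist_torque"],s["finger_gap"])
E
```

```text
[488.20131815 166.53074765 153.17683195] [  -1.6338102    89.94429855 -108.34103341] [0.37229233 0.48252083 1.97759066] [0.00111178 0.04482981 0.00527974] 29.178522215577434
```

Gripped, with low side forces. Now I lift straight up.

>>> carry_out --commands '[-0.005, 0, 0, 0, 0, 0, 1, -0.012, 0, 0, 0, 0, 0, 1, -0.022, 0, 0, 0, 0, 0, 1, -0.034, 0, 0, 0, 0, 0, 1, -0.046, 0, 0, 0, 0, 0, 1, -0.058, 0, 0, 0, 0, 0, 1, -0.072, 0, 0, 0, 0, 0, 1, -0.086, 0, 0, 0, 0, 0, 1, -0.1, 0, 0, 0, 0, 0, 1, -0.112, 0, 0, 0, 0, 0, 1, -0.12, 0, 0, 0, 0, 0, 1, -0.12, 0, 0, 0, 0, 0, 1]' --grip_force 60

```text
time: 6.18
tool_pos: [488.6, 166.7, 273.9]
tcp_rot: [67.2, 89.9, -39.5]
ft_force: [0.3, 0.4, -1.5]
finger_gap: 28.7
```

```bash
python3 - <<'E'
from g import *
s=sense(); print(s["tool_pos"],s["tcp_rot"],s["ft_force"],s["wrist_torque"],s["finger_gap"])
p,d,P=cloud("scene"); save("s3.png",p[110:320,260:460],2.8)
print(go([514,-318,273],[.957,-.29],s))
E
```

```text
[488.58337687 166.70094671 273.8864262 ] [ 67.21937929  89.9403786  -39.48813341] [ 0.28016145  0.40382318 -1.50949229] [ 0.04801185  0.0115236  -0.04850901] 28.687193893177707
(array([  1.2, 163.7, 456.9]), array([ 0.2,  0. , -0.1]))
```

View pics/s3.png

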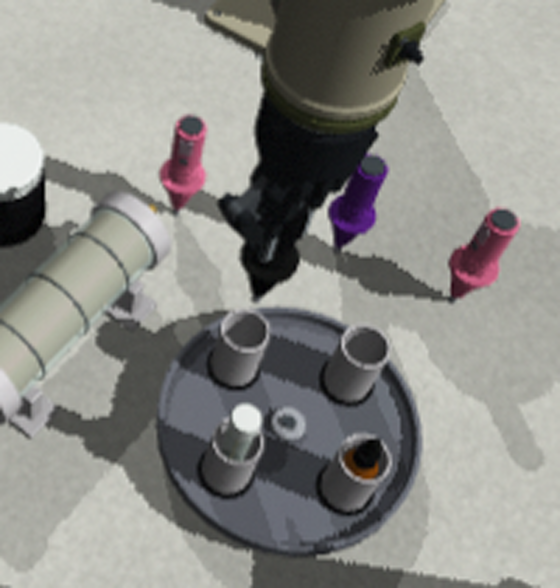

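The sniffer is clear of the cup and upright (nose tip at crop 258,298, cup mouth at 243,330). I carry it across now.

>>> carry_out --commands '[0, 0.003, 0.008, 0, 0, 0, 1, 0, 0.009, 0.024, 0, 0, 0, 1, 0, 0.018, 0.05, 0, 0, 0, 1, 0, 0.028, 0.078, 0, 0, 0, 1, 0, 0.038, 0.106, 0, 0, 0, 1, 0, 0.048, 0.134, 0, 0, 0, 1, 0, 0.058, 0.162, 0, 0, 0, 1, 0, 0.068, 0.19, 0, 0, 0, 1, 0, 0.076, 0.212, 0, 0, 0, 1, 0, 0.081, 0.226, 0, 0, 0, 1, 0, 0.083, 0.23, 0, 0, 0, 1, 0, 0.083, 0.23, 0, 0, 0, 1]'

```text
time: 7.72
tool_pos: [501.6, -77.5, 273.3]
tcp_rot: [-14.3, 90.0, -121.0]
ft_force: [-0.4, -0.1, -1.6]
finger_gap: 28.8
```

>>> carry_out --commands '[0, 0.003, 0.008, 0, 0, 0, 1, 0, 0.009, 0.024, 0, 0, 0, 1, 0, 0.018, 0.05, 0, 0, 0, 1, 0, 0.028, 0.078, 0, 0, 0, 1, 0, 0.038, 0.106, 0, 0, 0, 1, 0, 0.048, 0.134, 0, 0, 0, 1, 0, 0.058, 0.162, 0, 0, 0, 1, 0, 0.066, 0.185, 0, 0, 0, 1, 0, 0.073, 0.205, 0, 0, 0, 1, 0, 0.078, 0.22, 0, 0, 0, 1, 0, 0.08, 0.226, 0, 0, 0, 1, 0, 0.08, 0.226, 0, 0, 0, 1]'

```text
time: 9.22
tool_pos: [513.2, -316.9, 273.3]
tcp_rot: [-49.4, 90.0, -156.1]
ft_force: [-0.1, -0.1, -2.2]
finger_gap: 28.7
```

```bash
cat > chk.py <<'E'
import sys
from g import *
from m import fit
f=sys.argv[1]
s=sense(); print(np.round(s["tool_pos"],1),np.round(s["tcp_rot"],1),np.round(s["ft_force"],1),round(float(s["finger_gap"]),1))
t=s["tool_pos"]
for n in("scene","top"):
    p,d,P=cloud(n); np.savez(n+f+".npz",p=p,d=d,P=P)
    if n=="scene": save(f+".png",p[60:220,130:330],3)
    k=np.hypot(P[...,0]-t[0],P[...,1]-t[1])<50
    zt=t[2]-112
    for a,b,R in((0,14,4.),(51,64,16.5),(66,71,23.5),(72,84,15.)):
        X=P[k&(P[...,2]>zt+a)&(P[...,2]<zt+b)]
        if len(X)>4: print(n,a,fit(X[:,:2],R))
    k=(np.hypot(P[...,0]-514,P[...,1]+318)<60)&(P[...,2]>94)&(P[...,2]<105); X=P[k]
    if len(X)>20: print(n,"rim",fit(X[:,:2],37.))
E
python3 chk.py s4
```

```text
[ 513.2 -316.9  273.3] [ -49.4   90.  -156.1] [-0.1 -0.1 -2.2] 28.7
scene 0 (array([ 514.5, -318.1,    4. ]), 10, np.float64(0.91))
scene 51 (array([ 514.6, -318.7,   16.5]), 17, np.float64(1.32))
scene 66 (array([ 511.8, -322.9,   23.5]), 98, np.float64(3.45))
scene 72 (array([ 513.8, -319.3,   15. ]), 37, np.float64(1.01))
scene rim (array([ 516.5, -318.6,   37. ]), 136, np.float64(1.22))
top 66 (array([ 509.5, -322.3,   23.5]), 43, np.float64(2.5))
top 72 (array([ 514.3, -315.3,   15. ]), 23, np.float64(2.76))
top rim (array([ 512.6, -316.6,   37. ]), 90, np.float64(1.2))
```

View pics/s4.png

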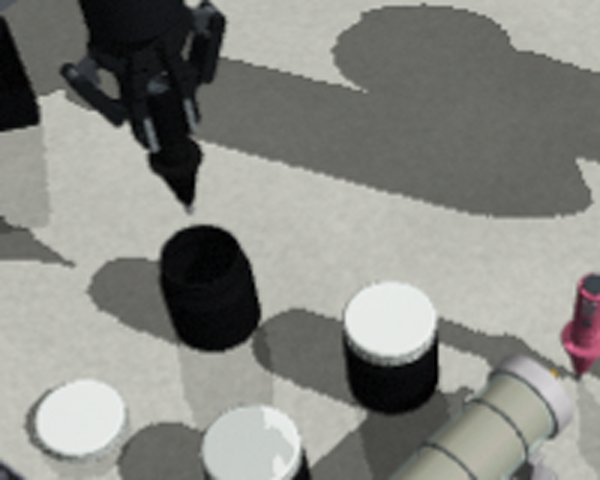

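The nose tip is at crop (190,212), above the open jar's mouth (205,250). Scene depth puts the tip 2 mm short in x of the middle of the rim. Next I check the tip height.

```bash
python3 - <<'E'
from g import *
P=np.load("scenes4.npz")["P"]
k=np.hypot(P[...,0]-514,P[...,1]+318)<9
X=P[k&(P[...,2]>120)&(P[...,2]<190)]; print(np.round(X[np.argsort(X[:,2])][:10],1))
print(go([514.8,-317.5,223.5],[.957,-.29]))
E
```

```text
[[ 516.7 -318.5  159.2]
 [ 515.5 -315.8  159.9]
 [ 517.5 -320.7  162.5]
 [ 513.  -313.6  163.2]
 [ 515.2 -315.   164.1]
 [ 518.2 -315.2  166.7]
 [ 517.3 -319.6  167. ]
 [ 514.7 -314.5  168.1]
 [ 516.8 -316.   168.9]
 [ 514.4 -313.7  172.2]]
(array([49.9,  1.8,  0.7]), array([0.2, 0. , 0. ]))
```

The tip is at about 160 mm, as expected. I descend 49 mm to a tip height of about 111 mm.

>>> carry_out --commands '[0.004, 0.0015, 0.0005, 0, 0, 0, 1, 0.011, 0.0015, 0.0005, 0, 0, 0, 1, 0.019, 0.0015, 0.0005, 0, 0, 0, 1, 0.027, 0.0015, 0.0005, 0, 0, 0, 1, 0.034, 0.0015, 0.0005, 0, 0, 0, 1, 0.04, 0.0015, 0.0005, 0, 0, 0, 1, 0.044, 0.0015, 0.0005, 0, 0, 0, 1, 0.047, 0.0015, 0.0005, 0, 0, 0, 1, 0.049, 0.0015, 0.0005, 0, 0, 0, 1, 0.049, 0.0015, 0.0005, 0, 0, 0, 1, 0.049, 0.0015, 0.0005, 0, 0, 0, 1, 0.049, 0.0015, 0.0005, 0, 0, 0, 1]'

```text
time: 10.82
tool_pos: [514.7, -317.3, 224.7]
tcp_rot: [1.1, 90.0, -105.6]
ft_force: [-0.2, -0.1, -2.1]
finger_gap: 28.4
```

```bash
python3 chk.py s5; python3 - <<'E'
from g import *
P=np.load("scenes5.npz")["P"]
k=np.hypot(P[...,0]-515,P[...,1]+318)<10
X=P[k&(P[...,2]>104)&(P[...,2]<140)]; print(np.round(X[np.argsort(X[:,2])][:6],1))
E
```

```text
[ 514.7 -317.3  224.7] [   1.1   90.  -105.6] [-0.2 -0.1 -2.1] 28.4
scene 0 (array([ 516.3, -319.3,    4. ]), 8, np.float64(0.49))
scene 51 (array([ 515.1, -317.5,   16.5]), 16, np.float64(1.79))
scene 66 (array([ 513.2, -322.9,   23.5]), 79, np.float64(3.02))
scene 72 (array([ 514.9, -319.1,   15. ]), 39, np.float64(1.06))
scene rim (array([ 516.7, -318.7,   37. ]), 122, np.float64(1.21))
top 66 (array([ 510.6, -321. ,   23.5]), 40, np.float64(2.12))
top 72 (array([ 514.7, -316. ,   15. ]), 25, np.float64(2.46))
top rim (array([ 512.5, -316.5,   37. ]), 80, np.float64(1.15))
[[ 516.8 -315.4  111.7]
 [ 519.4 -316.4  113.5]
 [ 515.2 -316.5  113.6]
 [ 520.3 -318.5  117.1]
 [ 518.9 -315.9  117.6]
 [ 514.6 -316.   117.8]]
```

View pics/s5.png

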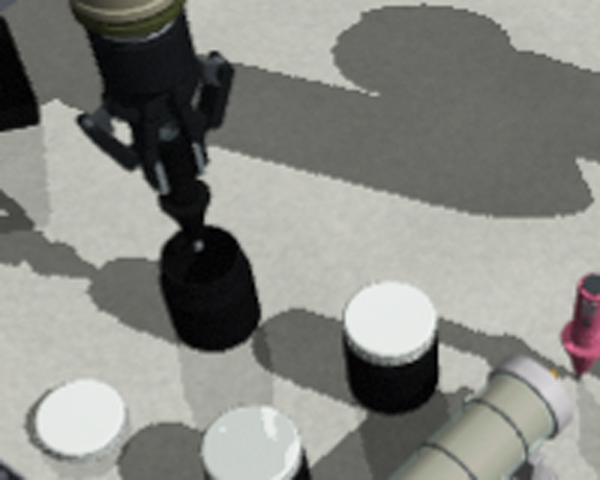

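The steel tip at crop (198,245) hangs over the middle of the mouth. It is about 11 mm above the rim and less than 1 mm off centre in the scene camera. I'm handing in.

```bash
python3 -c "
from bench import *
print(order.hand_in())"
```

```text
the job is handed in; nothing more can be done
None
```

I lifted the sniffer out of its cup and carried it upright over the dryer and jars. I handed in with it still in the gripper, its tip over the open jar's mouth; the hand-in gave no verdict.

- **Position:** the last scene-camera check put the tip less than 1 mm from the middle of the mouth. The tip is about 11–12 mm above the rim by both arm position and depth.
- **Grip and forces:** the fingers held at 28–29 mm throughout, which is slightly under the handle's 30 mm. The side forces stayed near zero, so I saw no sign of a bump.
- **Jars:** the open jar's rim measured within 0.5 mm of where it stood at the start. I only checked the other jars, the loose lid and the pliers by eye in the pictures. The pliers were not in the last crop.
- **Disagreement:** the top camera placed the jar about 4 mm nearer the robot in x than the scene camera. I aimed between the two; even by the top camera's figure the tip is within about 4 mm of the middle, inside the 12 mm limit.

The job took about 11 s of the 45 s allowed.

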